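# Start the cooking timers in order

### The arm

A 7-joint arm with a two-finger parallel gripper is mounted at the origin on a cart in front of the work surface, level with it; the furniture and walls round the work are solid. World frame = base frame: x ahead of the robot, y to its left, z up, the work surface at z = 0. Lengths are in m, angles in degrees, forces in N, time in s.
With the tool pointing down it reaches from about 0.4 to 0.85 m from the base axis. Payload 4.4 kg.
Tool frame: the origin (TCP) lies at the very end of the fingers, on their centre line; the grasp point (between the pads) lies hold_point_z behind it (hold_point_z is the distance from the TCP to the grasp point, in m); z points along the fingers, y is the line along which they close (so a half turn about z gives the same grasp; the last joint's range is limited). The gripper opens to 94 mm and grips with 3 to 60 N. Pads are 16 mm wide; open, the fingers measure 119 mm over their backs; the gripper's body (75 mm by 177 mm) begins 78 mm behind the grasp point.
Start: joints at [70.141, 36.005, 2.206, 86.941, -1.547, 57.084, -1.146], TCP at [0.18, -0.625, 0.205] pointing down, gripper open.
Joint ranges: [-175.42, 175.42], [-21.48, 121.26], [-71.46, 75.88], [10.55, 141.38], [-63.04, 243.04], [13.31, 113.54], [-168.57, 168.57]. Speed limits (degrees/s): [147.25, 147.25, 180, 180, 180, 180, 180].

### API

Orientations are given as [roll, pitch, yaw] about the fixed x, y, z axes, in that order (R = Rz(yaw) Ry(pitch) Rx(roll)).
In Python, from cell import get_state, capture, close_job, hold_point_z gives the robot as it stands.
- The arm moves only by the shell command python3 -m inch 'ROWS'. ROWS is a JSON object of lists of equal length, an entry for each row: "offset": the shift along the world's x, y, z normalised to -1 to 1, where 1 is 1 m, a list of three; "rotation": the turn, a rotation vector about the world's x, y, z normalised to -1 to 1, where 1 is pi rad, a list of three; "claw": the opening, from 0 (shut) to 1 (fully open). In form: {"offset": [[x, y, z], ...], "rotation": [[ax, ay, az], ...], "claw": [claw, ...]}. A call has 1 to 20 rows; each row is the pose to reach, as a shift and turn from the pose commanded when the call began, turning the shorter way round; what a row does not reach only later rows make up. A row lasts 1/12 s, in which the tool goes at most 41.7 mm and 7.16 degrees, less where a joint would pass 70% of its speed; a pose out of reach is approached as far as the arm can. A call with a number of a shift or a turn outside -1 to 1 is refused whole. A call with a gripper value outside its range is refused whole. The fingers move at their own pace and stop on an object; the grip force is fixed at half the most. Time passes only in rows, so rows that repeat a pose let the fingers close. It gives the time, the measured TCP pose, the force, the opening and the grip force at its end, in the units of the state.
- get_state(): the state, without advancing time (a new reading comes with each control period).
- capture(name): name is "scene" or "top" or "wrist"; returns a dict with "frame" (420x560x3 uint8, red, green, blue), "vfov" (degrees; the focal length in pixels is half the picture's height over the tangent of half this angle, whatever the lens; pixels are square), "cx", "cy" (the principal point, pixels), "xyz" and "rotation" of the camera in the world; the wrist camera has in their place "mount" (4x4, takes a point from camera to tool coordinates, whose origin is the TCP and whose axes are the flange's). Camera axes: x right, y down, z forward; pixel columns grow to the right and rows downward; lengths in m; the calibration is good to about 2 mm. A picture is of the moment at which its call begins: read the wrist's pose just before it. There is no depth.
- close_job(): hands the job in; it is judged then, once.
The state is a dict: "clock": time; "q": joint angles; "joint_vel": joint speeds; "effort": joint torques, N m; "position": TCP position; "ee_rot": TCP orientation; "wrist_force": force on the tool from outside, world axes, zero at the start; "ft_torque": the same for the moment, N m; "grip_width": finger opening in m; "grasp_force": force on a finger pad.
Only numpy, scipy, OpenCV 4.12 (cv2) and the standard library are available. Lean on these libraries where they do the work, as an engineer would, in place of code of your own. Each camera call takes 0.05 s, during which the arm holds its last target. There are 200 camera calls.

### The job

Dinner has three dishes, the longest first: start the kitchen timers in the order green, yellow, red by pressing the coloured top of each lightly with a fingertip until its cap is down and stays down. Leave the blue timer off. Do not lift, tip or shove any timer, and leave the tin, honey jar, cup and teaspoon where they are.

Things in the scene. Friction and masses are not known exactly. Their poses are not given: they have to be found in the camera images.
- timer_green: kitchen timer with a green top: loose white puck, 68 mm in diameter, 36 mm high, on a rubber foot, about 0.28 kg; origin at the centre of its underside on the worktop, z up; a small dark display on its side is for looks only
- green_cap (a joint): push cap of the green timer (steel disc 50 mm in diameter carrying the green pad), in m: 0 = up (off; 0 to 0.001 at the start), 0.007 = fully down (running). It slides straight down against about 2.5 N of friction and stays where it is left; counts as started beyond 0.005
- green_top (a point): centre of the top face of the green pad, a flat, springy round pad 45 mm in diameter on top of the cap, 12 mm proud of it; 56 mm above the worktop while the cap is up, 49 mm when it is down. The pad itself gives about 1.5 N per mm and up to 10 mm under a finger (so it sinks about 2 mm before the cap starts to move) and springs back
- timer_yellow: kitchen timer with a yellow top: loose white puck, 68 mm in diameter, 36 mm high, on a rubber foot, about 0.28 kg; origin at the centre of its underside on the worktop, z up; a small dark display on its side is for looks only
- yellow_cap (a joint): push cap of the yellow timer (steel disc 50 mm in diameter carrying the yellow pad), in m: 0 = up (off; 0 to 0.001 at the start), 0.007 = fully down (running). It slides straight down against about 2.5 N of friction and stays where it is left; counts as started beyond 0.005
- yellow_top (a point): centre of the top face of the yellow pad, a flat, springy round pad 45 mm in diameter on top of the cap, 12 mm proud of it; 56 mm above the worktop while the cap is up, 49 mm when it is down. The pad itself gives about 1.5 N per mm and up to 10 mm under a finger (so it sinks about 2 mm before the cap starts to move) and springs back
- timer_red: kitchen timer with a red top: loose white puck, 68 mm in diameter, 36 mm high, on a rubber foot, about 0.28 kg; origin at the centre of its underside on the worktop, z up; a small dark display on its side is for looks only
- red_cap (a joint): push cap of the red timer (steel disc 50 mm in diameter carrying the red pad), in m: 0 = up (off; 0 to 0.001 at the start), 0.007 = fully down (running). It slides straight down against about 2.5 N of friction and stays where it is left; counts as started beyond 0.005
- red_top (a point): centre of the top face of the red pad, a flat, springy round pad 45 mm in diameter on top of the cap, 12 mm proud of it; 56 mm above the worktop while the cap is up, 49 mm when it is down. The pad itself gives about 1.5 N per mm and up to 10 mm under a finger (so it sinks about 2 mm before the cap starts to move) and springs back
- timer_blue: kitchen timer with a blue top: loose white puck, 68 mm in diameter, 36 mm high, on a rubber foot, about 0.28 kg; origin at the centre of its underside on the worktop, z up; a small dark display on its side is for looks only
- blue_cap (a joint): push cap of the blue timer (steel disc 50 mm in diameter carrying the blue pad), in m: 0 = up (off; 0 to 0.001 at the start), 0.007 = fully down (running). It slides straight down against about 2.5 N of friction and stays where it is left; counts as started beyond 0.005
- blue_top (a point): centre of the top face of the blue pad, a flat, springy round pad 45 mm in diameter on top of the cap, 12 mm proud of it; 56 mm above the worktop while the cap is up, 49 mm when it is down. The pad itself gives about 1.5 N per mm and up to 10 mm under a finger (so it sinks about 2 mm before the cap starts to move) and springs back
- tin: green-labelled food tin, 57 mm in diameter, 72 mm high, loose bystander; origin at the centre of its underside
- honey: glass honey jar, 64 mm in diameter, 96 mm high, loose bystander; origin at the centre of its underside
- cup: white espresso cup with a handle, 62x90x55 mm, loose bystander; origin at the centre of its underside
- spoon: steel teaspoon, 130x27x11 mm, lying flat in front of the timers, loose bystander; origin at the centre of its underside, x along its length

How it is judged (in metres and radians):
On the way, in this order (a step that is already met when the one before it is completed fails the run):
1. the green timer's cap is pressed down (value of joint green_cap above 0.005 m), for 0.1 s.
2. the yellow timer's cap is pressed down (value of joint yellow_cap above 0.005 m), for 0.1 s.
3. the red timer's cap is pressed down (value of joint red_cap above 0.005 m), for 0.1 s.
At the end, for the whole second after the job is handed in: The green, yellow and red caps are down by more than 5 mm of their 7 mm and the blue cap by less than 4 mm; all four timers stand upright and at rest within 20 mm of where they began; tin, honey jar, cup and teaspoon lie within 20 mm of where they began (value of joint each of green_cap, yellow_cap, red_cap above 0.005 m and value of joint blue_cap below 0.004 m and distance of each of timer_green, timer_yellow, timer_red, timer_blue, tin, honey, cup, spoon from where it was at the start of the episode below 0.02 m and angle between each of timer_green, timer_yellow, timer_red, timer_blue's own z axis and vertical below 0.1 rad and linear speed of each of timer_green, timer_yellow, timer_red, timer_blue below 0.02 m/s); the robot touches nothing.
It fails at once if a timer is pressed out of order (yellow before green runs, or red before yellow runs) ((value of joint yellow_cap above 0.004 m and value of joint green_cap below 0.004 m) or (value of joint red_cap above 0.004 m and value of joint yellow_cap below 0.004 m)).
It fails at once if the blue timer is pressed (value of joint blue_cap above 0.004 m).
It fails at once if a timer is hit or leant on with more than 25 N (contact force between any of the fingers, the arm and timer_green above 25 N or contact force between any of the fingers, the arm and timer_yellow above 25 N or contact force between any of the fingers, the arm and timer_red above 25 N or contact force between any of the fingers, the arm and timer_blue above 25 N).
It fails at once if a timer is lifted, tipped or shoved more than 20 mm (height (world z) of any of timer_green, timer_yellow, timer_red, timer_blue above 0.008 m or angle between any of timer_green, timer_yellow, timer_red, timer_blue's own z axis and vertical above 0.2 rad or distance of any of timer_green, timer_yellow, timer_red, timer_blue from where it was at the start of the episode above 0.02 m).
It fails at once if the tin, honey jar, cup or teaspoon is moved more than 20 mm (distance of any of tin, honey, cup, spoon from where it was at the start of the episode above 0.02 m).
It also fails if it takes over 48 s, if anything falls off the work surface, if the arm or the gripper's body presses on something with over 40 N, if the wrist force passes 120 N, or if a joint passes its speed limit or range.

## Working session

There is one attempt and no reset: what is moved stays moved. The work goes in short steps, Python scripts to look and compute and a shell command to move; the robot and the scene stay as the last step left them, time stands still between calls to the robot, and variables do not carry over. Pictures are saved under pics/ and viewed, at most 10 in all, crops included, and the job is handed in when it is done.

```bash
mkdir -p pics; ls; python3 - <<'E'
from cell import *
import cv2,numpy as np
print(get_state(), hold_point_z if not callable(hold_point_z) else hold_point_z())
for n in ("scene","top"):
    c=capture(n); cv2.imwrite(f"pics/{n}0.png",c["frame"][:,:,::-1]); np.save(f"pics/{n}0.npy",c,allow_pickle=True)
    print({k:v for k,v in c.items() if k!="frame"})
a=cv2.imread("pics/scene0.png");b=cv2.imread("pics/top0.png")
E
```

```text
pics
{'clock': 0.0, 'q': array([70.14053869, 36.05867072,  2.20225265, 86.99528274, -1.54714729,
       57.08391707, -1.14480807]), 'joint_vel': array([ 0.031889  ,  0.00677352, -0.06188237,  0.01009133, -0.03553332,
       -0.07477076,  0.06987504]), 'effort': array([ 6.20213905e-04, -5.49718523e+01,  1.14295565e+00, -1.86631680e+01,
       -5.25174569e-02,  2.35482288e-02,  1.38076357e-04]), 'position': array([ 0.17998548, -0.62388933,  0.20456081]), 'ee_rot': array([-1.79891803e+02,  1.08568989e-03,  1.60906878e+01]), 'wrist_force': array([0.01168222, 0.17512657, 0.92998401]), 'ft_torque': array([-0.02507704,  0.01905107, -0.04690256]), 'grasp_force': 0.0, 'grip_width': 0.09433942091058328} 0.0188
{'vfov': 52.031841217518654, 'cx': 279.510005608851, 'cy': 214.72730773228523, 'xyz': array([-0.14628187,  0.82265654,  0.61654814]), 'rotation': array([-1.17147024e+02,  1.31356931e-01, -1.40070816e+02])}
{'vfov': 53.29980772437999, 'cx': 283.36864138627067, 'cy': 208.7866254317061, 'xyz': array([0.38283063, 0.00192635, 1.01956233]), 'rotation': array([-171.02020929,    1.18905258,  -88.96964439])}
```

View pics/scene0.png

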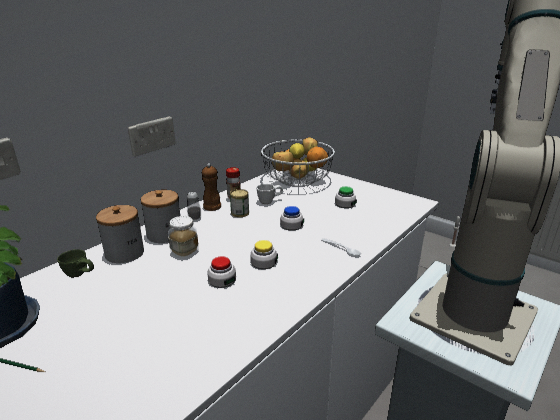

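View pics/top0.png

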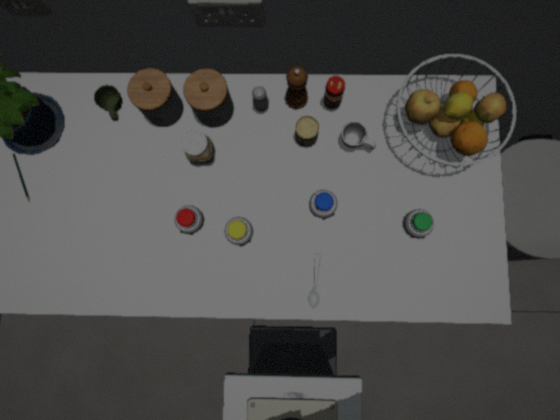

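The scene view shows green (346,190), blue (291,211), yellow (264,246) and red (221,264). In the top view they are at about (422,222), (324,202), (238,230) and (186,217), with the spoon in front of blue. Next I triangulate the pads.

```bash
cat > h.py <<'E'
import cv2,numpy as np
from scipy.spatial.transform import Rotation as R
HUE={"green":(45,80),"yellow":(22,34),"red":(0,6),"blue":(105,130)}
def blobs(frame,smin=150,vmin=60):
    hsv=cv2.cvtColor(np.ascontiguousarray(frame),cv2.COLOR_RGB2HSV); out={}
    for k,(a,b) in HUE.items():
        m=cv2.inRange(hsv,(a,smin,vmin),(b,255,255))
        if k=="red": m|=cv2.inRange(hsv,(174,smin,vmin),(180,255,255))
        n,_,st,ce=cv2.connectedComponentsWithStats(m)
        out[k]=[(ce[i].round(1),st[i][2:].tolist()) for i in range(1,n) if st[i][4]>60]
    return out
def ray(c,uv,pose=None):
    f=210/np.tan(np.radians(c["vfov"])/2)
    d=np.array([(uv[0]-c["cx"])/f,(uv[1]-c["cy"])/f,1])
    if pose is None: return c["xyz"],R.from_euler("xyz",c["rotation"],degrees=True).apply(d)
    M=np.eye(4);M[:3,:3]=R.from_euler("xyz",pose[1],degrees=True).as_matrix();M[:3,3]=pose[0];M=M@c["mount"]
    return M[:3,3],M[:3,:3]@d
def onz(o,d,z): return o+d*(z-o[2])/d[2]
def tri(r1,r2):
    A=np.stack([r1[1],-r2[1]],1);t=np.linalg.lstsq(A,r2[0]-r1[0],rcond=None)[0]
    p,q=r1[0]+t[0]*r1[1],r2[0]+t[1]*r2[1]; return (p+q)/2,np.linalg.norm(p-q)
E
python3 - <<'E'
from h import *
C={n:np.load(f"pics/{n}0.npy",allow_pickle=True).item() for n in("scene","top")}
B={n:blobs(C[n]["frame"]) for n in C}
g={"scene":dict(green=(346,190),blue=(291,211),yellow=(264,246),red=(221,264)),"top":dict(green=(422,222),blue=(324,202),yellow=(238,230),red=(186,217))}
for k in HUE:
    uv={n:min(B[n][k],key=lambda b:np.linalg.norm(b[0]-g[n][k])) for n in C}
    r={n:ray(C[n],uv[n][0]) for n in C}
    print(k,uv,*[onz(*r[n],.054).round(4) for n in C],tri(r["scene"],r["top"]))
for n,uv in dict(spoonnear=(315,298),spoonfar=(317,256)).items(): print(n,onz(*ray(C["top"],uv),.005).round(3))
for n,uv in dict(cup=(360,140),honey=(205,155),tin=(307,130)).items(): print(n,onz(*ray(C["top"],uv),.05).round(3))
E
```

```text
Traceback (most recent call last):
ValueError: min() iterable argument is empty
```

```bash
python3 - <<'E'
from h import *
C={n:np.load(f"pics/{n}0.npy",allow_pickle=True).item() for n in("scene","top")}
g={"scene":dict(green=(346,190),blue=(291,211),yellow=(264,246),red=(221,264)),"top":dict(green=(422,222),blue=(324,202),yellow=(238,230),red=(186,217))}
for n in C:
  for k,(u,v) in g[n].items(): print(n,k,cv2.cvtColor(C[n]["frame"][v:v+1,u:u+1].copy(),cv2.COLOR_RGB2HSV)[0,0])
HUE.update(green=(45,90),yellow=(22,38),red=(0,10))
B={n:blobs(C[n]["frame"],110,40) for n in C}
for k in HUE:
  for n in C: print(k,n,[b for b in B[n][k] if np.linalg.norm(b[0]-g[n][k])<15])
  try:
    uv={n:min(B[n][k],key=lambda b:np.linalg.norm(b[0]-g[n][k])) for n in C}
    r={n:ray(C[n],uv[n][0]) for n in C}
    print(*[onz(*r[n],.054).round(4) for n in C],tri(r["scene"],r["top"]))
  except ValueError: pass
for n,uv in dict(spoonnear=(315,298),spoonfar=(317,256)).items(): print(n,onz(*ray(C["top"],uv),.005).round(3))
for n,uv in dict(cup=(360,140),honey=(205,155),tin=(307,130)).items(): print(n,onz(*ray(C["top"],uv),.05).round(3))
E
```

```text
scene green [ 67 169 154]
scene blue [111 211 191]
scene yellow [ 28 166 227]
scene red [  0 208 191]
top green [ 68 160  99]
top blue [109 197 118]
top yellow [ 30 166 117]
top red [  1 201 118]
green scene [(array([345.7, 190.4]), [13, 8, 83])]
green top [(array([421.9, 221.4]), [19, 18, 264])]
[ 0.505  -0.2854  0.054 ] [ 0.5103 -0.2958  0.054 ] (array([ 0.51149746, -0.29734912,  0.04807267]), np.float64(0.0010394466807660328))
yellow scene [(array([263. , 246.1]), [17, 12, 164])]
yellow top [(array([236.6, 229.3]), [18, 18, 265])]
[0.48   0.1409 0.054 ] [0.4852 0.1325 0.054 ] (array([0.48617677, 0.13360934, 0.04809353]), np.float64(0.0008617110506783855))
red scene [(array([220.4, 263. ]), [18, 13, 198])]
red top [(array([185.4, 217.2]), [18, 18, 262])]
[0.5062 0.2618 0.054 ] [0.5118 0.2537 0.054 ] (array([0.51287453, 0.25555278, 0.047859  ]), np.float64(0.0007711580922642325))
blue scene [(array([291.2, 210.8]), [15, 10, 114])]
blue top [(array([323.6, 201.3]), [18, 18, 259])]
[ 0.5487 -0.0588  0.054 ] [ 0.5542 -0.0691  0.054 ] (array([ 0.55590631, -0.06911335,  0.04763664]), np.float64(0.0014758279037902196))
spoonnear [ 0.33  -0.053  0.005]
spoonfar [ 0.429 -0.057  0.005]
cup [ 0.705 -0.156  0.05 ]
honey [0.664 0.216 0.05 ]
tin [ 0.729 -0.029  0.05 ]
```

Top-view positions are consistent: all four pads triangulate to about 0.048 m, all 6 mm low, so there is a shared calibration bias. I'll go above green with the claw shut and check it with the wrist camera.

```bash
python3 -m inch '{"offset":[[0.33,0.328,0],[0.33,0.328,0],[0.33,0.328,0],[0.33,0.328,0],[0.33,0.328,0],[0.33,0.328,0],[0.33,0.328,0],[0.33,0.328,0],[0.33,0.328,0],[0.33,0.328,0],[0.33,0.328,0],[0.33,0.328,0],[0.33,0.328,0],[0.33,0.328,0],[0.33,0.328,0],[0.33,0.328,0],[0.33,0.328,0],[0.33,0.328,0]],"rotation":[[0,0,0],[0,0,0],[0,0,0],[0,0,0],[0,0,0],[0,0,0],[0,0,0],[0,0,0],[0,0,0],[0,0,0],[0,0,0],[0,0,0],[0,0,0],[0,0,0],[0,0,0],[0,0,0],[0,0,0],[0,0,0]],"claw":[0,0,0,0,0,0,0,0,0,0,0,0,0,0,0,0,0,0]}'
cat > w.py <<'E'
import sys
from cell import *
from h import *
HUE.update(green=(45,90),yellow=(22,38),red=(0,10))
s=get_state();c=capture("wrist");p=(s["position"],s["ee_rot"])
cv2.imwrite(f"pics/{sys.argv[1]}.png",c["frame"][:,:,::-1])
print(s["clock"],p,s["wrist_force"],s["grip_width"])
for k,L in blobs(c["frame"],110,40).items():
    for uv,st in L:
        if st[2]>300: print(k,uv,st,onz(*ray(c,uv,p),float(sys.argv[2])).round(4))
E
python3 w.py w1 0.056
```

```text
clock: 1.6
position: [0.5092, -0.2978, 0.2056]
ee_rot: [180.0, 0.0, 16.0]
wrist_force: [-0.1, 1.1, 0.1]
grip_width: 0.0002
grasp_force: 0.0
1.6 (array([ 0.50921851, -0.29784274,  0.20556696]), array([1.79983407e+02, 1.54030296e-02, 1.59502810e+01])) [-0.12491511  1.12597681  0.06206199] 0.0001985634719652064
green [283.6 194.9] [45, 44, 1537] [ 0.5118 -0.2949  0.056 ]
blue [48.4 78. ] [55, 53, 2227] [ 0.5553 -0.0711  0.056 ]
```

View pics/w1.png

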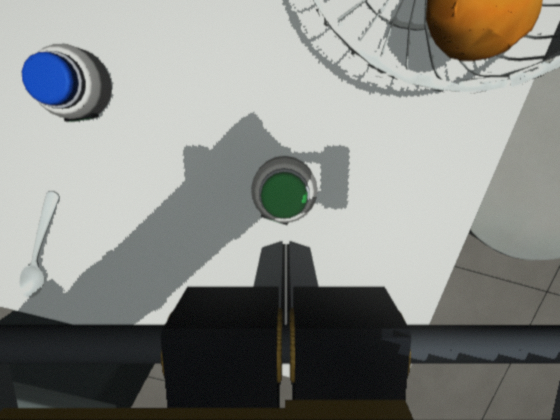

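The wrist view shows the green pad at (284,195), which puts it at (0.512,-0.295). That is within 3 mm of the top view, and the shut fingers are almost over it. I press now.

```bash
python3 -m inch '{"offset":[[0.0025,0.003,-0.03],[0.0025,0.003,-0.06],[0.0025,0.003,-0.09],[0.0025,0.003,-0.12],[0.0025,0.003,-0.135],[0.0025,0.003,-0.142],[0.0025,0.003,-0.145],[0.0025,0.003,-0.148],[0.0025,0.003,-0.151],[0.0025,0.003,-0.154],[0.0025,0.003,-0.157],[0.0025,0.003,-0.159],[0.0025,0.003,-0.161],[0.0025,0.003,-0.161],[0.0025,0.003,-0.161]],"rotation":[[0,0,0],[0,0,0],[0,0,0],[0,0,0],[0,0,0],[0,0,0],[0,0,0],[0,0,0],[0,0,0],[0,0,0],[0,0,0],[0,0,0],[0,0,0],[0,0,0],[0,0,0]],"claw":[0,0,0,0,0,0,0,0,0,0,0,0,0,0,0]}'
```

```text
clock: 2.9
position: [0.5136, -0.2942, 0.0453]
ee_rot: [179.9, -0.1, 16.1]
wrist_force: [0.6, -0.6, 5.4]
grip_width: 0.0003
grasp_force: 3.0
```

At 5.4 N the pad gives about 3.6 mm. With the TCP at 0.0453 the pad's top is therefore at 0.049, so the cap is fully down. I lift and check.

```bash
python3 -m inch '{"offset":[[0,0,0.008],[0,0,0.025],[0,0,0.06],[0,0,0.1],[0,0,0.14],[0,0,0.16],[0,0,0.16],[0,0,0.16]],"rotation":[[0,0,0],[0,0,0],[0,0,0],[0,0,0],[0,0,0],[0,0,0],[0,0,0],[0,0,0]],"claw":[0,0,0,0,0,0,0,0]}'
python3 w.py w2 0.049
```

```text
clock: 3.57
position: [0.5128, -0.2934, 0.2056]
ee_rot: [179.9, -0.1, 16.1]
wrist_force: [0.1, 0.4, -0.2]
grip_width: 0.0004
grasp_force: 0.0
3.5667 (array([ 0.51280412, -0.29342143,  0.20559654]), array([ 1.79944244e+02, -7.55850656e-02,  1.60998131e+01])) [ 0.05434074  0.36525139 -0.23384404] 0.0003816521842489503
green [286.9 198.7] [45, 42, 1468] [ 0.5116 -0.295   0.049 ]
blue [53.3 83.3] [55, 52, 2205] [ 0.5548 -0.0669  0.049 ]
```

View pics/w2.png

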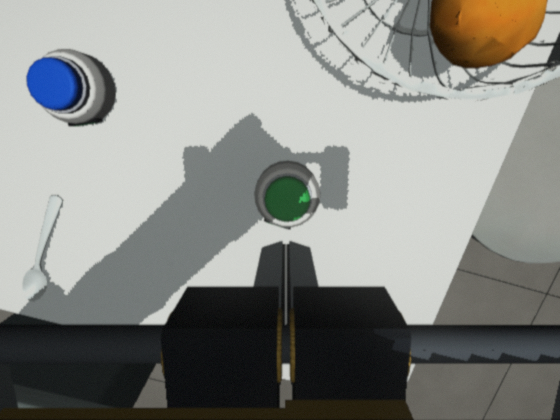

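The green pad (287,199) is now lower in its ring and the timer has not moved. Next is yellow.

```bash
python3 -m inch '{"offset":[[-0.026,0.427,0],[-0.026,0.427,0],[-0.026,0.427,0],[-0.026,0.427,0],[-0.026,0.427,0],[-0.026,0.427,0],[-0.026,0.427,0],[-0.026,0.427,0],[-0.026,0.427,0],[-0.026,0.427,0],[-0.026,0.427,0],[-0.026,0.427,0],[-0.026,0.427,0],[-0.026,0.427,0],[-0.026,0.427,0],[-0.026,0.427,0],[-0.026,0.427,0],[-0.026,0.427,0]],"rotation":[[0,0,0],[0,0,0],[0,0,0],[0,0,0],[0,0,0],[0,0,0],[0,0,0],[0,0,0],[0,0,0],[0,0,0],[0,0,0],[0,0,0],[0,0,0],[0,0,0],[0,0,0],[0,0,0],[0,0,0],[0,0,0]],"claw":[0,0,0,0,0,0,0,0,0,0,0,0,0,0,0,0,0,0]}'
python3 w.py w3 0.056
```

```text
clock: 5.12
position: [0.4868, 0.1326, 0.2045]
ee_rot: [180.0, -0.0, 16.0]
wrist_force: [-0.2, -0.1, -0.3]
grip_width: 0.0003
grasp_force: 0.0
5.1167 (array([0.4867887 , 0.13255334, 0.20451242]), array([ 1.79989130e+02, -5.55474499e-04,  1.59995267e+01])) [-0.1759438  -0.11055451 -0.27561302] 0.000265221657586758
yellow [282.5 198.2] [47, 46, 1662] [0.4864 0.1357 0.056 ]
red [161.9 135. ] [50, 49, 1901] [0.5123 0.2553 0.056 ]
blue [509.6 186.8] [49, 47, 1782] [ 0.5547 -0.0639  0.056 ]
```

Yellow is at (0.486,0.1355) by the wrist view and (0.485,0.1325) by the top view. I press there.

```bash
python3 -m inch '{"offset":[[0,0.002,-0.03],[0,0.002,-0.06],[0,0.002,-0.09],[0,0.002,-0.12],[0,0.002,-0.135],[0,0.002,-0.142],[0,0.002,-0.145],[0,0.002,-0.148],[0,0.002,-0.151],[0,0.002,-0.154],[0,0.002,-0.157],[0,0.002,-0.159],[0,0.002,-0.1605],[0,0.002,-0.1605],[0,0.002,-0.1605]],"rotation":[[0,0,0],[0,0,0],[0,0,0],[0,0,0],[0,0,0],[0,0,0],[0,0,0],[0,0,0],[0,0,0],[0,0,0],[0,0,0],[0,0,0],[0,0,0],[0,0,0],[0,0,0]],"claw":[0,0,0,0,0,0,0,0,0,0,0,0,0,0,0]}'
```

```text
clock: 6.42
position: [0.4875, 0.1356, 0.0446]
ee_rot: [180.0, -0.1, 16.1]
wrist_force: [0.2, -0.9, 6.9]
grip_width: 0.0005
grasp_force: 3.4
```

6.9 N means 4.6 mm of pad give, so the top is at 0.049 and yellow is down. I lift and move on to red.

```bash
python3 -m inch '{"offset":[[0,0,0.008],[0,0,0.025],[0,0,0.06],[0,0,0.1],[0,0,0.14],[0,0,0.16],[0.025,0.119,0.16],[0.025,0.119,0.16],[0.025,0.119,0.16],[0.025,0.119,0.16],[0.025,0.119,0.16],[0.025,0.119,0.16],[0.025,0.119,0.16],[0.025,0.119,0.16]],"rotation":[[0,0,0],[0,0,0],[0,0,0],[0,0,0],[0,0,0],[0,0,0],[0,0,0],[0,0,0],[0,0,0],[0,0,0],[0,0,0],[0,0,0],[0,0,0],[0,0,0]],"claw":[0,0,0,0,0,0,0,0,0,0,0,0,0,0]}'
python3 w.py w4 0.056
```

```text
clock: 7.58
position: [0.5117, 0.2525, 0.2041]
ee_rot: [179.9, 0.0, 15.9]
wrist_force: [-0.2, 0.0, -1.4]
grip_width: 0.0003
grasp_force: 0.0
7.5833 (array([0.51166607, 0.25247147, 0.20406896]), array([1.79947122e+02, 3.05074970e-02, 1.59439103e+01])) [-0.16394588  0.00615499 -1.43477734] 0.00027327432876287814
yellow [390.5 252.1] [44, 43, 1479] [0.4885 0.1401 0.056 ]
red [281.  196.1] [45, 45, 1632] [0.5128 0.2574 0.056 ]
```

View pics/w4.png

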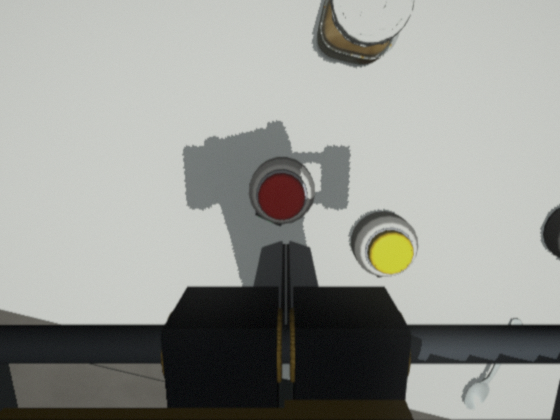

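The red pad is at (281,196), i.e. (0.5125,0.2565). Yellow (391,252) is upright and the honey jar is clear. I press red.

```bash
python3 -m inch '{"offset":[[0,0.003,-0.03],[0,0.003,-0.06],[0,0.003,-0.09],[0,0.003,-0.12],[0,0.003,-0.135],[0,0.003,-0.142],[0,0.003,-0.145],[0,0.003,-0.148],[0,0.003,-0.151],[0,0.003,-0.154],[0,0.003,-0.157],[0,0.003,-0.159],[0,0.003,-0.1605],[0,0.003,-0.1605],[0,0.003,-0.1605]],"rotation":[[0,0,0],[0,0,0],[0,0,0],[0,0,0],[0,0,0],[0,0,0],[0,0,0],[0,0,0],[0,0,0],[0,0,0],[0,0,0],[0,0,0],[0,0,0],[0,0,0],[0,0,0]],"claw":[0,0,0,0,0,0,0,0,0,0,0,0,0,0,0]}'
```

```text
clock: 8.88
position: [0.5126, 0.2576, 0.0444]
ee_rot: [-180.0, -0.1, 16.1]
wrist_force: [0.3, -1.1, 6.2]
grip_width: 0.0003
grasp_force: 3.6
```

Red is down too (6.2 N, top at about 0.0485). I lift clear and take a last look.

```bash
python3 -m inch '{"offset":[[0,0,0.008],[0,0,0.025],[0,0,0.06],[0,0,0.1],[0,0,0.14],[0,0,0.18],[-0.03,-0.12,0.22],[-0.03,-0.2,0.22],[-0.03,-0.2,0.22],[-0.03,-0.2,0.22],[-0.03,-0.2,0.22],[-0.03,-0.2,0.22],[-0.03,-0.2,0.22],[-0.03,-0.2,0.22]],"rotation":[[0,0,0],[0,0,0],[0,0,0],[0,0,0],[0,0,0],[0,0,0],[0,0,0],[0,0,0],[0,0,0],[0,0,0],[0,0,0],[0,0,0],[0,0,0],[0,0,0]],"claw":[0,0,0,0,0,0,0,0,0,0,0,0,0,0]}'
python3 w.py w5 0.049
python3 - <<'E'
from cell import *
from h import *
HUE.update(green=(45,90),yellow=(22,38),red=(0,10))
c=capture("scene");cv2.imwrite("pics/s5.png",cv2.resize(c["frame"][150:300,180:380,::-1],None,fx=4,fy=4,interpolation=cv2.INTER_CUBIC))
print({k:[b for b in L if 200<b[0][0]<370 and b[0][1]>180] for k,L in blobs(c["frame"],110,40).items()})
E
```

```text
clock: 10.05
position: [0.4816, 0.0584, 0.2637]
ee_rot: [-179.9, -0.0, 16.1]
wrist_force: [1.1, 0.7, -0.4]
grip_width: 0.0005
grasp_force: 0.0
10.05 (array([0.48156552, 0.05839242, 0.26369777]), array([-1.79945173e+02, -3.31862895e-02,  1.61115372e+01])) [ 1.12692897  0.71800826 -0.39808764] 0.0004511577529983376
yellow [220.6 163.5] [40, 40, 1228] [0.4859 0.1343 0.049 ]
red [115.7 108.1] [43, 43, 1411] [0.5121 0.2547 0.049 ]
blue [416.  154.4] [41, 40, 1316] [ 0.5546 -0.068   0.049 ]
{'green': [(array([345.6, 192.1]), [13, 7, 81])], 'yellow': [(array([263. , 248.5]), [17, 12, 171])], 'red': [(array([220.6, 265.3]), [19, 13, 201])], 'blue': [(array([291.3, 210.8]), [15, 9, 113])]}
```

View pics/s5.png

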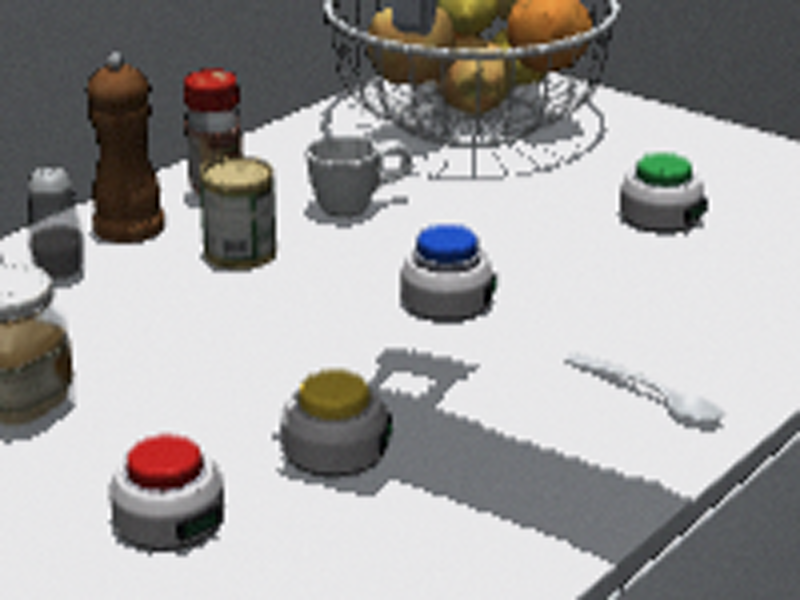

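The green, yellow and red caps sit on their pucks, with blobs about 2 px lower than before. Blue (447,243 in the crop) still shows its gap, everything is in place and the arm is clear.

```bash
python3 -c "from cell import *; print(close_job())"
```

```text
the job is handed in; nothing more can be done
None
```

I started the green, yellow and red timers in that order; the last picture shows their caps staying down, blue still up and nothing else visibly moved. I handed the job in at about 10 s of the 48 s, and the hand-in returned no verdict.

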